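# Free the truss bridge from the ratchet clamp and lay it on its abutments

### The job

The glued model bridge is ready: throw the clamp's pawl lever over to its far side so that the toothed bar is free, slide the jaw all the way back, and take the bridge out by one of the ends that stick out of the jaws. Put it down flat on the bare bench and let go, then take it again by its middle and lay it, without dropping it or tipping it on its side, fully down on the two abutments between their walls. Leave the clamp open with the pawl still thrown over, and leave everything else on the bench where it is.

Things in the scene. Friction and masses are not known exactly. Their poses are not given: they have to be found in the camera images.
- clamp: Ratchet clamp fixed to the bench: dark steel plate 217 x 84 x 10 mm (x -105 to 112, y +-42), grey jaws. Origin on the bench under the plate; its +x is the way the jaw opens. Along x: fixed jaw (x -102 to -81, y +-40, top z 50), bridge, sliding jaw (x -43 to -18 when shut, y +-40, top z 50), toothed bar (y +-7, top z 32), two cheeks of the pawl (x 68 to 92, y +-17, top z 50).
- clamp_nest (a point): Point on the clamp's plate (x -62, y 0, z 10 mm) over which the bridge lies, between the fixed jaw and two 6 mm high ribs at x -43 (1 to 2 mm play). A lip on the sliding jaw (z 49 to 54) reaches 13 mm over the bridge. Even with the jaw open, the fixed jaw hugs the bridge's middle, so it can be held across only at its ends, which stick out beyond y +-40.
- clamp_jaw (a joint): Travel of the sliding jaw along the clamp's +x, m: 0 shut on the bridge, 0.042 fully back. Sliding it takes about 3 N and it stays where it is left. While the pawl is engaged it can move back only about 3 mm and its lip still holds the bridge down.
- jaw_post (a point): Top centre of the round upright steel post on the sliding jaw (16 mm diameter, cap 22 mm, from the jaw's top at clamp z 50 up to z 102 mm): push or pull it along the clamp's x. Moves with the jaw; at jaw 0 it is at clamp x -28 mm, y 0.
- clamp_pawl (a joint): Pawl angle about the clamp's y axis through its pivot (clamp x 78, z 40 mm), rad. 0: engaged, tooth in the bar, lever leaning 30 degrees from upright towards the jaw (-x). 1.5: thrown over, lever leaning 56 degrees to +x, where its weight keeps it. It tips over by itself past about 0.6. About 1 N moves it, unless the jaw is pulled against its tooth.
- pawl_bar (a point): Centre of the black cross bar at the end of the pawl lever (14 mm diameter, 44 mm long along the clamp's y), 72 mm from the pivot. Engaged: at clamp x 42, z 102 mm; thrown over: x 138, z 80 mm. 50 mm of clear space lies between it (engaged) and the jaw's post.
- bridge: Dark plastic truss bridge, loose, 36 x 170 x 35 mm, about 75 g (its sides are flat; take it across the 36 mm). Origin: centre of its underside; long axis is its y, z up. At the start it lies clamped with its y along the clamp's y, its ends sticking out 39 to 51 mm on either side of the jaws.
- bed: Bridge bed fixed to the bench: plywood board 80 x 206 x 8 mm with two concrete abutments (y 49 to 98 mm and -98 to -49), nothing in between. Origin: on the bench under its centre; long axis is its y. The bridge rests with its y along the bed's y (either way round).
- bed_seat (a point): Centre of the bed, level with the seats on the abutments (30 mm above the bench): where the bridge's origin belongs. By each seat stand side walls (inner faces x +-24, outer +-33, y 49 to 98, top z 55 mm) and a back wall (inner face y +-91, top z 50): 6 mm to spare all round. Only the bridge's middle 90 mm can be held while it is laid down.
- glue_pot: Bystander: small jar, 38 mm diameter, 46 mm tall, near the clamp; origin under its centre.
- rubber_block: Bystander: black rubber sanding block 42 x 68 x 26 mm (x, y, z), near the bed; origin under its centre.
- block_grey: Bystander: timber offcut 34 x 58 x 24 mm, in the middle of the bench; origin under its centre.
- green_tape: Bystander: tape roll, 73 mm diameter, 18 mm high; origin under its centre.
- tape_disp: Bystander: flat blue and white glue-tape dispenser 52 x 109 x 20 mm, at the right; origin under its centre.
- side_cutters: Bystander: red side cutters 40 x 189 x 14 mm, at the left; origin under their centre.
- black_bar: Flat black steel bar lying on the bench near the middle, fixed there, 224 x 20 x 12 mm; origin under its centre, long axis is its x, which points straight away from the robot.
- ramp_edge (a point): Point on the front edge of the raised wooden track ramp (solid, fixed) that runs along y behind the work, its deck 150 to 230 mm above the bench. Keep the hand and wrist in front of it: with the fingers pointing down and low over the bench, hold things no farther than about 0.55 m in x.

How it is judged:
By the outcome, as a careful person would: the job done as asked, in the order asked, and still so for the second after the job is handed in, with the robot touching nothing.
It also fails if it takes over 70 s, if anything falls off the work surface, if the arm or the gripper's body presses on something with over 40 N, if the wrist force passes 120 N, or if a joint passes its speed limit or range.

### The arm

A 7-joint arm with a two-finger parallel gripper is mounted at the origin on a cart in front of the work surface, level with it; the furniture and walls round the work are solid. World frame = base frame: x ahead of the robot, y to its left, z up, the work surface at z = 0. Lengths are in m, angles in rad, forces in N, time in s.
With the tool pointing down it reaches from about 0.4 to 0.875 m from the base axis. Payload 4.4 kg.
Tool frame: the origin (TCP) lies at the very end of the fingers, on their centre line; the grasp point (between the pads) lies 19 mm behind it; z points along the fingers, y is the line along which they close (so a half turn about z gives the same grasp; the last joint's range is limited). The gripper opens to 85 mm and grips with 20 to 120 N. Pads are 22 mm wide; open, the fingers measure 114 mm over their backs; the gripper's body (76 mm by 85 mm) begins 54 mm behind the grasp point. The pads swing forward as they close: fully open they stand 13 mm farther back than shut.
Start: joints at [-1.394, 0.628, 0.038, 1.517, -0.027, 0.996, -0.02], TCP at [0.156, 0.631, 0.231] pointing down, gripper open.
Joint ranges: [-3.06, 3.06], [-0.37, 2.12], [-1.25, 1.32], [0.18, 2.47], [-1.1, 4.24], [0.23, 1.98], [-2.94, 2.94]. Speed limits (rad/s): [2.57, 2.57, 3.14, 3.14, 3.14, 3.14, 3.14].

### API

Orientations are given as a rotation vector (axis times angle).
In Python, from plant import r, camera, get_calibration, job gives the robot as it stands. The module is installed in compiled form; this text tells all that it offers.
- The arm moves only by the tool move_arm, never from a script. Its argument "motion" is one flat list of numbers, 7 for each row, row after row: the turn, a rotation vector about the world's x, y, z in rad, then the shift along the world's x, y, z in m, then the finger opening in m, from 0 to 0.0854. A call has 1 to 20 rows; each row shifts and turns the commanded pose from where the row before left it; what a row does not reach is not made up. A row lasts 1/12 s, in which the tool goes at most 41.7 mm and 7.16 degrees, less where a joint would pass 70% of its speed; a pose out of reach is approached as far as the arm can. A call with a gripper value outside its range is refused whole. The fingers move at their own pace and stop on an object; "newtons" is the grip in N (left out, the last holds). Time passes only in rows, so rows that do not move let the fingers close. It gives the time, the measured TCP pose, the force, the opening and the grip force at its end, in the units of the state.
- r.observe(): the state, without advancing time (a new reading comes with each control period).
- camera(name): name is "scene" or "top" or "wrist"; returns the picture (480x640x3 uint8, blue, green, red); there is no depth.
- get_calibration(name): a dict with "fx", "fy", "cx", "cy" (pixels), "world_from_camera" (4x4, takes a point from camera to world coordinates). Camera axes: x right, y down, z forward; pixel columns grow to the right and rows downward; lengths in m; the calibration is good to about 2 mm. A picture is of the moment at which its call begins: read the wrist's pose just before it. get_calibration takes no time and is no camera call; for the wrist camera it gives the pose at the moment of the call.
- job.finish_job(): hands the job in; it is judged then, once.
The state is a dict: "time_s": time; "joint_pos": joint angles; "joint_velocities": joint speeds; "joint_torque": joint torques, N m; "eef_pos": TCP position; "tool_rot": TCP orientation; "force": force on the tool from outside, world axes, zero at the start; "wrist_torque": the same for the moment, N m; "finger_gap": opening from 0.0 (shut) to 1.0 (fully open); "gripper_force": force on a finger pad.
Only numpy, scipy, OpenCV 4.12 (cv2) and the standard library are available. Lean on these libraries where they do the work, as an engineer would, in place of code of your own. Each camera call takes 0.05 s, during which the arm holds its last target. There are 200 camera calls.

## Working session

There is one attempt and no reset: what is moved stays moved. The work goes in short steps, Python scripts to look and compute and a tool call to move; the robot and the scene stay as the last step left them, time stands still between calls to the robot, and variables do not carry over. Pictures are saved under pics/ and viewed, at most 10 in all, crops included, and the job is handed in when it is done.

Besides the shell and the picture viewer there is one more tool, called after "Request:" as a command line: name --argument value ..., lists and objects as JSON in quotes. move_arm: Moves the arm, as the interface text tells. Its arguments: {"type":"object","properties":{"motion":{"type":"array","items":{"type":"number"}},"newtons":{"type":"number"}},"required":["motion"]}

```bash
mkdir -p pics; ls; python3 - <<'E'
from plant import r,camera,get_calibration
import cv2,numpy as np
np.set_printoptions(precision=4,suppress=True)
for n in ["scene","top"]:
    c=get_calibration(n);print(n,c["fx"],c["cx"],c["cy"]);print(np.array(c["world_from_camera"]))
    cv2.imwrite(f"pics/{n}0.png",camera(n))
s=r.observe();print({k:np.round(v,3) for k,v in s.items()})
E
```

```text
pics
scene 553.7083131527921 323.25919071315917 244.09717340156905
[[ 0.7809 -0.4858  0.3928 -0.0631]
 [-0.6246 -0.5987  0.5013 -0.7288]
 [-0.0083 -0.6368 -0.771   1.2836]
 [ 0.      0.      0.      1.    ]]
top 474.6356467785263 318.8252386531078 235.92348060327595
[[ 0.002  -0.9867  0.1622  0.3111]
 [-1.     -0.0014  0.0039 -0.005 ]
 [-0.0036 -0.1622 -0.9867  1.4738]
 [ 0.      0.      0.      1.    ]]
{'time_s': np.float64(0.1), 'joint_pos': array([-1.394,  0.629,  0.038,  1.518, -0.027,  0.996, -0.02 ]), 'joint_velocities': array([ 0.   , -0.002,  0.001, -0.001,  0.001, -0.001,  0.001]), 'joint_torque': array([  0.003, -56.454,   1.231, -19.398,   0.011,   0.005,   0.   ]), 'eef_pos': array([0.156, 0.63 , 0.23 ]), 'tool_rot': array([-0.38 , -3.118,  0.003]), 'force': array([-0.401, -0.95 ,  0.274]), 'wrist_torque': array([-0.08 ,  0.046,  0.012]), 'gripper_force': np.float64(0.0), 'finger_gap': np.float64(1.006)}
```

View pics/top0.png

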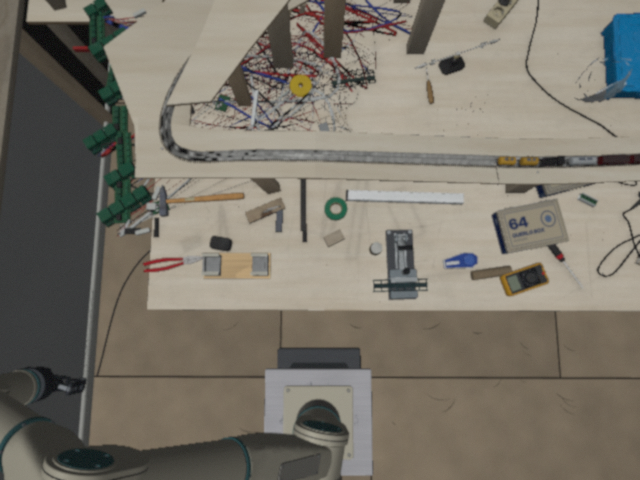

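View pics/scene0.png

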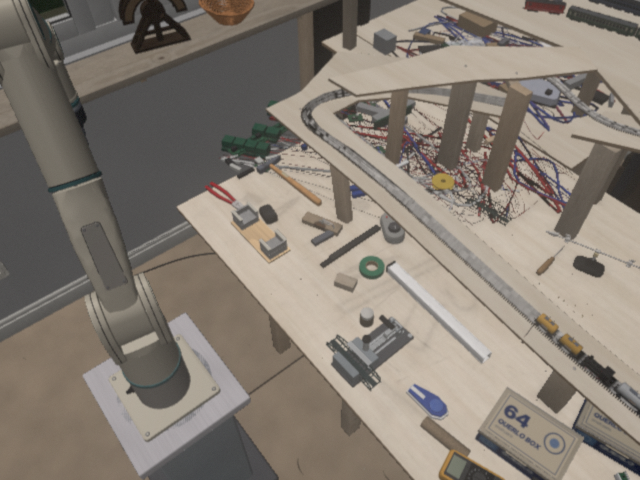

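The top view shows the clamp at about (402,265) with the bridge across it at row 285 and its +x going up the image, away from the robot. The bed is at about (237,265) with its long axis along the columns. I'll enlarge both.

```bash
cat > h.py <<'E'
from plant import r,camera,get_calibration
import cv2,numpy as np
np.set_printoptions(precision=4,suppress=True)
def px2w(n,u,v,z,c=None):
    c=c or get_calibration(n);T=np.array(c["world_from_camera"])
    d=T[:3,:3]@[(u-c["cx"])/c["fx"],(v-c["cy"])/c["fy"],1];p=T[:3,3]
    return p+d*(z-p[2])/d[2]
def w2px(n,P,c=None):
    c=c or get_calibration(n);T=np.linalg.inv(np.array(c["world_from_camera"]))
    q=T[:3,:3]@np.array(P)+T[:3,3];return np.array([c["fx"]*q[0]/q[2]+c["cx"],c["fy"]*q[1]/q[2]+c["cy"]])
E
python3 - <<'E'
from h import *
i=cv2.imread("pics/top0.png")
a=cv2.resize(i[220:310,355:455],None,fx=6,fy=6,interpolation=cv2.INTER_CUBIC)[:, :400+200]
b=cv2.resize(i[230:300,140:280],None,fx=5,fy=5,interpolation=cv2.INTER_CUBIC)
cv2.imwrite("pics/a.png",a)
for n,u,v,z in [("clampTL",390,230,.01),("TR",412,230,.01),("BL",390,299,.01),("BR",416,299,.01),("bedc",237,265,.03),("bedL",203,265,.05),("bedR",270,265,.05),("brL",373,285,.045),("brR",428,285,.045),("edge",300,309,0),("pot",376,248,.046),("grey",334,238,.024)]: print(n,px2w("top",u,v,z))
E
```

```text
clampTL [ 0.5709 -0.2221  0.01  ]
TR [ 0.571  -0.2909  0.01  ]
BL [ 0.3566 -0.2173  0.01  ]
BR [ 0.3568 -0.2967  0.01  ]
bedc [0.4581 0.2503 0.03  ]
bedL [0.4559 0.3493 0.05  ]
bedR [0.4562 0.1474 0.05  ]
brL [ 0.3971 -0.1622  0.045 ]
brR [ 0.3974 -0.327   0.045 ]
edge [0.326  0.0581 0.    ]
pot [ 0.5089 -0.173   0.046 ]
grey [ 0.543  -0.0463  0.024 ]
```

View pics/a.png

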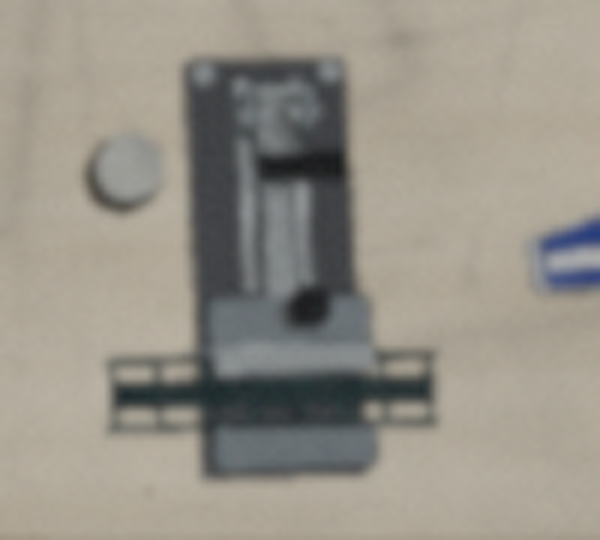

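```bash
python3 - <<'E'
from h import *
def q(n,u,v,z,ox=355,oy=220,s=6): 
    p=px2w("top",u/s+ox,v/s+oy,z);print(n,p);return p
TL=q("TL",188,62,.01);TR=q("TR",342,62,.01);BL=q("BL",205,475,.01)
d=TL-BL;print("yaw from side",np.arctan2(d[1],d[0]),"len",np.linalg.norm(d),"w",np.linalg.norm(TL-TR))
q("bar",302,164,.102);q("post",308,305,.102);q("brTL",110,360,.045);q("brBL",110,430,.045);q("brTR",434,352,.045);q("brBR",434,424,.045);q("pot",125,172,.046)
i=cv2.imread("pics/top0.png")
cv2.imwrite("pics/b.png",cv2.resize(i[225:295,140:290],None,fx=5,fy=5,interpolation=cv2.INTER_CUBIC))
E
```

```text
TL [ 0.5698 -0.2106  0.01  ]
TR [ 0.5699 -0.2908  0.01  ]
BL [ 0.3561 -0.2147  0.01  ]
yaw from side 0.019484704685488116 len 0.2136943165545781 w 0.08028042422209214
bar [ 0.5033 -0.252   0.102 ]
post [ 0.4347 -0.253   0.102 ]
brTL [ 0.4121 -0.1634  0.045 ]
brBL [ 0.3772 -0.1629  0.045 ]
brTR [ 0.4163 -0.3256  0.045 ]
brBR [ 0.3805 -0.3244  0.045 ]
pot [ 0.5069 -0.1725  0.046 ]
```

View pics/b.png

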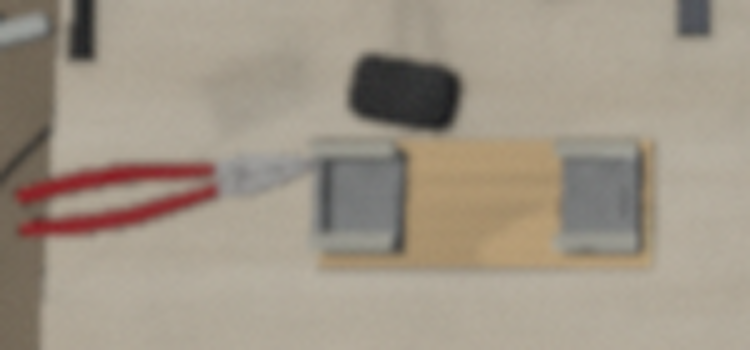

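Request:
move_arm --motion '[0, 0, 0.06, 0.035, -0.02, 0, 0, 0, 0, 0.06, 0.035, -0.02, 0, 0, 0, 0, 0.06, 0.035, -0.02, 0, 0, 0, 0, 0.06, 0.03, -0.025, 0, 0, 0, 0, 0.04, 0.03, -0.025, 0, 0, 0, 0, 0, 0.03, -0.03, 0, 0, 0, 0, 0, 0.03, -0.03, 0, 0, 0, 0, 0, 0.02, -0.03, 0, 0, 0, 0, 0, 0.02, -0.03, 0, 0, 0, 0, 0, 0.02, -0.03, 0, 0, 0, 0, 0, 0.01, -0.035, 0, 0, 0, 0, 0, 0.005, -0.035, 0, 0, 0, 0, 0, 0, -0.035, 0, 0, 0, 0, 0, 0, -0.035, 0, 0, 0, 0, 0, 0, -0.035, 0, 0, 0, 0, 0, 0, -0.035, 0, 0, 0, 0, 0, 0, -0.035, 0, 0, 0, 0, 0, 0, -0.035, 0, 0, 0, 0, 0, 0, -0.035, 0, 0, 0, 0, 0, 0, -0.035, 0, 0]' --newtons 30

```text
time_s: 1.77
eef_pos: [0.4547, 0.0204, 0.2312]
tool_rot: [0.059, -3.141, 0.0]
force: [-0.4, 0.4, -0.1]
finger_gap: 0.002
gripper_force: 0.0
```

The crop shows the bed with its abutments at about (360,195) and (600,195), the rubber block behind it and the cutters' tips close to the left abutment. Next I go above the gap between post and bar.

Request:
move_arm --motion '[0, 0, 0, 0, -0.035, 0, 0, 0, 0, 0, 0, -0.035, 0, 0, 0, 0, 0, 0.005, -0.035, 0, 0, 0, 0, 0, 0.005, -0.035, 0, 0, 0, 0, 0, 0.005, -0.035, 0, 0, 0, 0, 0, 0, -0.035, 0, 0, 0, 0, 0, 0, -0.035, 0, 0, 0, 0, -0.015, 0, -0.025, 0, 0, 0, 0, 0, 0, 0, 0, 0, 0, 0, 0, 0, 0, 0, 0]'

```text
time_s: 2.6
eef_pos: [0.4694, -0.2495, 0.2308]
tool_rot: [0.029, -3.14, -0.0]
force: [0.1, 0.4, 0.1]
finger_gap: 0.001
gripper_force: 0.0
```

```bash
python3 - <<'E'
from h import *
c=get_calibration("wrist");print(np.array(c["world_from_camera"]),c["fx"])
im=camera("wrist");cv2.imwrite("pics/w1.png",im);import json
json.dump({k:(v if np.isscalar(v) else np.array(v).tolist()) for k,v in c.items()},open("w1.json","w"))
print(r.observe()["eef_pos"])
E
```

```text
[[-0.0172  0.9492  0.3143  0.3883]
 [ 0.9999  0.0161  0.0061 -0.2524]
 [ 0.0007  0.3143 -0.9493  0.3739]
 [ 0.      0.      0.      1.    ]] 344.76066735763567
[ 0.4698 -0.2477  0.2308]
```

View pics/w1.png

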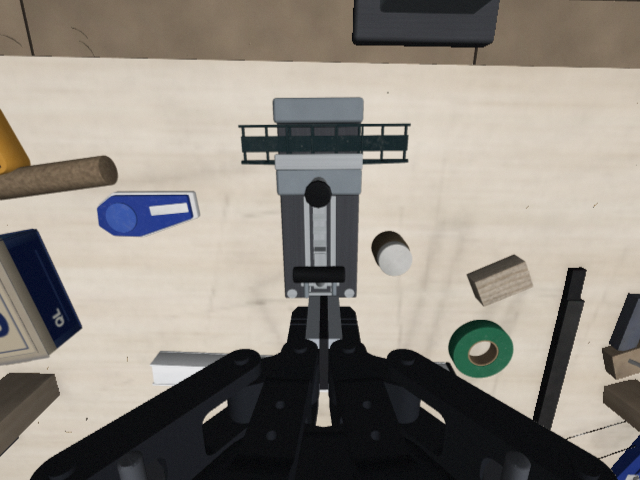

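Wrist view: post cap at (318,191), black bar at (319,274), bridge ends at columns 241 and 408 and rows 126–163. The fingertips come in from below.

```bash
python3 - <<'E'
from h import *
import json
c=json.load(open("w1.json"))
for n,u,v,z in [("post",318,192,.102),("bar",319,274,.102),("brL-",241,126,.045),("brL+",241,163,.045),("brR-",408,125,.045),("brR+",409,162,.045),("pl",292,294,.01),("pr",349,294,.01),("pot",394,261,.046),("jaw+L",279,194,.05),("jaw+R",361,194,.05),("fj L",275,99,.05),("fjR",362,98,.05)]: print(n,px2w("wrist",u,v,z,c))
E
```

```text
post [ 0.4349 -0.2557  0.102 ]
bar [ 0.5052 -0.254   0.102 ]
brL- [ 0.3861 -0.3266  0.045 ]
brL+ [ 0.4188 -0.3285  0.045 ]
brR- [ 0.3827 -0.1759  0.045 ]
brR+ [ 0.4152 -0.1719  0.045 ]
pl [ 0.5706 -0.2857  0.01  ]
pr [ 0.5695 -0.2191  0.01  ]
pot [ 0.5136 -0.1781  0.046 ]
jaw+L [ 0.4463 -0.2931  0.05  ]
jaw+R [ 0.445  -0.2157  0.05  ]
fj L [ 0.3634 -0.2946  0.05  ]
fjR [ 0.3613 -0.2191  0.05  ]
```

Request:
move_arm --motion '[0, 0, 0, 0, -0.004, -0.035, 0, 0, 0, 0, 0, 0, -0.035, 0, 0, 0, 0, 0, 0, -0.035, 0, 0, 0, 0, 0, 0, -0.03, 0, 0, 0, 0, 0, 0, -0.008, 0, 0, 0, 0, 0.01, 0, 0, 0, 0, 0, 0, 0.01, 0, 0, 0, 0, 0, 0, 0.01, 0, 0, 0, 0, 0, 0, 0.01, 0, 0, 0, 0, 0, 0, 0.01, 0, 0, 0, 0, 0, 0, 0.01, 0, 0, 0, 0, 0, 0, 0.01, 0, 0, 0, 0, 0, 0, 0.005, 0, 0, 0, 0, 0, 0, 0, 0, 0, 0, 0, 0, 0, 0, 0, 0, 0]'

```text
time_s: 3.9
eef_pos: [0.5458, -0.2519, 0.089]
tool_rot: [-0.036, 3.14, -0.001]
force: [-0.3, -0.8, -0.2]
finger_gap: -0.002
gripper_force: 0.0
```

```bash
python3 - <<'E'
from h import *
cv2.imwrite("pics/s1.png",cv2.resize(camera("scene")[290:410,310:450],None,fx=5,fy=5,interpolation=cv2.INTER_CUBIC)[:, :])
E
```

```text
(no output)
```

View pics/s1.png

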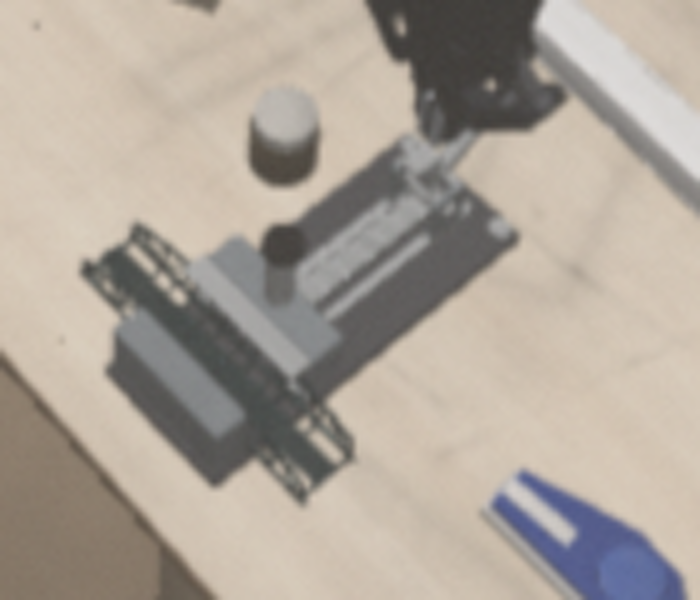

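The scene crop shows the lever leaning to the far side (bar near (540,95)) and the jaw still shut with its post at (283,245). Next I push the post back.

Request:
move_arm --motion '[0, 0, 0, -0.01, -0.002, 0.03, 0, 0, 0, 0, -0.02, 0, 0.03, 0, 0, 0, 0, -0.035, 0, 0, 0, 0, 0, 0, -0.035, 0, 0, 0, 0, 0, 0, -0.035, 0, 0, 0, 0, 0, 0, -0.012, 0, 0, 0, 0, 0, 0, 0, 0, -0.03, 0, 0, 0, 0, 0, 0, -0.03, 0, 0, 0, 0, 0, 0, -0.017, 0, 0, 0, 0, 0, 0, 0, 0, 0, 0, 0, 0.01, 0, 0, 0, 0, 0, 0, 0.01, 0, 0, 0, 0, 0, 0, 0.01, 0, 0, 0, 0, 0, 0, 0.01, 0, 0, 0, 0, 0, 0, 0.008, 0, 0, 0, 0, 0, 0, 0.004, 0, 0, 0, 0, 0, 0, 0.003, 0, 0, 0]'

```text
time_s: 5.37
eef_pos: [0.4544, -0.2537, 0.0718]
tool_rot: [-0.036, 3.14, -0.0]
force: [-3.4, 2.1, 1.3]
finger_gap: -0.0
gripper_force: 1.6
```

Request:
move_arm --motion '[0, 0, 0, 0.003, 0, 0, 0, 0, 0, 0, 0.002, 0, 0, 0, 0, 0, 0, 0.002, 0, 0, 0]'

```text
time_s: 5.62
eef_pos: [0.4556, -0.2537, 0.0712]
tool_rot: [0.032, -3.133, -0.003]
force: [-13.3, -0.2, 10.7]
finger_gap: -0.006
gripper_force: 7.2
```

```bash
python3 - <<'E'
from h import *
print(r.observe()["joint_pos"])
# bed: top walls' outer corners z=.055 in crop b
P=[px2w("top",u/5+140,v/5+225,.055) for u,v in [(315,140),(318,250),(640,140),(640,250)]]
print(np.array(P),np.mean(P,0))
P=[px2w("top",u/5+140,v/5+225,.008) for u,v in [(320,268),(652,268),(653,140)]];print(np.array(P))
E
```

```text
[ 0.4323  0.696   0.0313  1.9991 -0.0414  0.4556  2.0851]
[[0.4917 0.3496 0.055 ]
 [0.4254 0.345  0.055 ]
 [0.492  0.1536 0.055 ]
 [0.4257 0.1523 0.055 ]] [0.4587 0.2501 0.055 ]
[[0.4181 0.3549 0.008 ]
 [0.4184 0.1499 0.008 ]
 [0.498  0.1507 0.008 ]]
```

Request:
move_arm --motion '[0, 0, 0, -0.012, 0, 0, 0, 0, 0, 0, -0.01, 0, 0.01, 0, 0, 0, 0, 0, 0, 0.035, 0, 0, 0, 0, 0, 0, 0.035, 0, 0, 0, 0, 0, 0, 0.03, 0]'

```text
time_s: 6.03
eef_pos: [0.4396, -0.2547, 0.1835]
tool_rot: [-0.034, 3.138, -0.003]
force: [1.0, -0.4, -0.8]
finger_gap: -0.004
gripper_force: 0.0
```

Request:
move_arm --motion '[0, 0, -0.12, -0.005, 0.005, -0.002, 0.0854, 0, 0, -0.12, -0.005, 0.005, -0.002, 0.0854, 0, 0, -0.12, -0.004, 0.006, -0.002, 0.0854, 0, 0, -0.12, -0.003, 0.006, -0.002, 0.0854, 0, 0, -0.12, -0.003, 0.006, -0.002, 0.0854, 0, 0, -0.12, -0.003, 0.006, -0.002, 0.0854, 0, 0, -0.12, -0.003, 0.006, -0.002, 0.0854, 0, 0, -0.12, -0.003, 0.006, -0.002, 0.0854, 0, 0, -0.12, -0.003, 0.005, -0.002, 0.0854, 0, 0, -0.12, -0.003, 0.005, -0.002, 0.0854, 0, 0, -0.12, -0.002, 0.005, -0.002, 0.0854, 0, 0, -0.12, -0.002, 0.005, -0.002, 0.0854, 0, 0, -0.12, 0, 0, -0.002, 0.0854, 0, 0, -0.01, 0, 0, -0.025, 0.0854, 0, 0, 0, 0, 0, -0.03, 0.0854, 0, 0, 0, 0, 0, -0.02, 0.0854, 0, 0, 0, 0, 0, 0, 0.0854]'

```text
time_s: 7.45
eef_pos: [0.3987, -0.1876, 0.0779]
tool_rot: [-2.194, -2.245, 0.002]
force: [-0.4, -0.4, -0.2]
finger_gap: 0.997
gripper_force: 0.0
```

```bash
python3 - <<'E'
from h import *
c=get_calibration("wrist");im=camera("wrist");cv2.imwrite("pics/w2.png",im);import json
json.dump({k:(v if np.isscalar(v) else np.array(v).tolist()) for k,v in c.items()},open("w2.json","w"))
s=r.observe();print(s["joint_pos"],np.array(c["world_from_camera"]))
E
```

```text
[ 0.1563  0.6421  0.3224  2.218  -0.5675  0.3607  0.9785] [[ 0.9998  0.0214  0.0046  0.3969]
 [ 0.0218 -0.9494 -0.3134 -0.1082]
 [-0.0024  0.3134 -0.9496  0.2211]
 [ 0.      0.      0.      1.    ]]
```

View pics/w2.png

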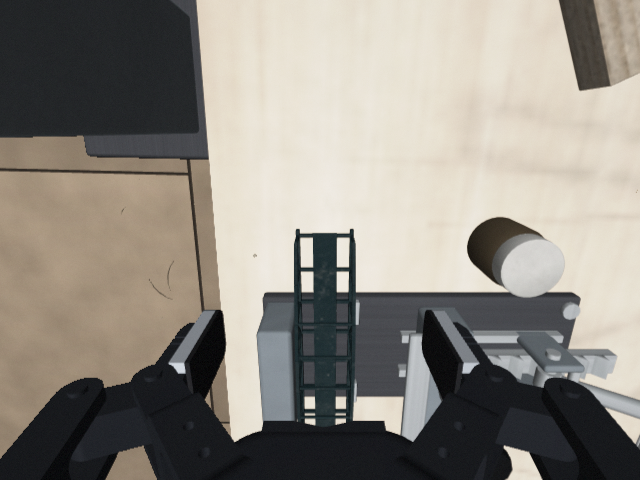

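Wrist view: jaw open, and the bridge (col 325) is centred between the pads (cols 205 and 445). Its near end is at row 232, and the plate edge is at row 293. I'll check the y position.

```bash
python3 - <<'E'
from h import *
import json
c=json.load(open("w2.json"))
for n,u,v,z in [("endL",297,232,.045),("endR",353,232,.045),("endL0",297,232,.01),("endR0",353,232,.01),("plate",300,293,.01),("fixedjaw",290,304,.05),("platecornerR",580,293,.01)]: print(n,px2w("wrist",u,v,z,c))
print(w2px("wrist",[.3987,-.1876,.0779],c),w2px("wrist",[.40,-.19,.02],c))
E
```

```text
endL [ 0.3836 -0.1598  0.045 ]
endR [ 0.4134 -0.1591  0.045 ]
endL0 [ 0.381 -0.17   0.01 ]
endR0 [ 0.4166 -0.1692  0.01  ]
plate [ 0.3829 -0.2129  0.01  ]
fixedjaw [ 0.38   -0.1999  0.05  ]
platecornerR [ 0.5719 -0.2086  0.01  ]
[324.1934 309.7571] [326.1882 267.6656]
```

Request:
move_arm --motion '[0, 0, 0, 0, -0.001, -0.03, 0.0854, 0, 0, 0, 0, 0, -0.02, 0.0854, 0, 0, 0, 0, 0, -0.012, 0.0854, 0, 0, 0, 0, 0, 0, 0.0854, 0, 0, 0, 0, 0, 0, 0, 0, 0, 0, 0, 0, 0, 0, 0, 0, 0, 0, 0, 0, 0, 0, 0, 0, 0, 0, 0, 0, 0, 0, 0, 0, 0, 0, 0, 0, 0, 0, 0, 0, 0, 0]' --newtons 60

```text
time_s: 8.33
eef_pos: [0.3999, -0.1891, 0.0198]
tool_rot: [2.194, 2.246, 0.002]
force: [0.9, 0.9, 8.8]
finger_gap: 0.396
gripper_force: 63.2
```

Request:
move_arm --motion '[0, 0, 0, 0, 0, 0.008, 0, 0, 0, 0, 0, 0, 0.015, 0, 0, 0, 0, 0, 0, 0.02, 0, 0, 0, 0, 0, 0, 0.025, 0, 0, 0, 0, 0, 0, 0.025, 0, 0, 0, 0, 0, 0, 0.02, 0, 0, 0, 0, 0, 0, 0, 0]'

```text
time_s: 8.92
eef_pos: [0.4007, -0.1899, 0.1348]
tool_rot: [2.192, 2.243, 0.003]
force: [-0.3, 0.1, -0.9]
finger_gap: 0.398
gripper_force: 62.1
```

```bash
python3 - <<'E'
from h import *
cv2.imwrite("pics/s2.png",cv2.resize(camera("scene")[250:410,290:470],None,fx=3.7,fy=3.7,interpolation=cv2.INTER_CUBIC))
E
```

```text
(no output)
```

View pics/s2.png

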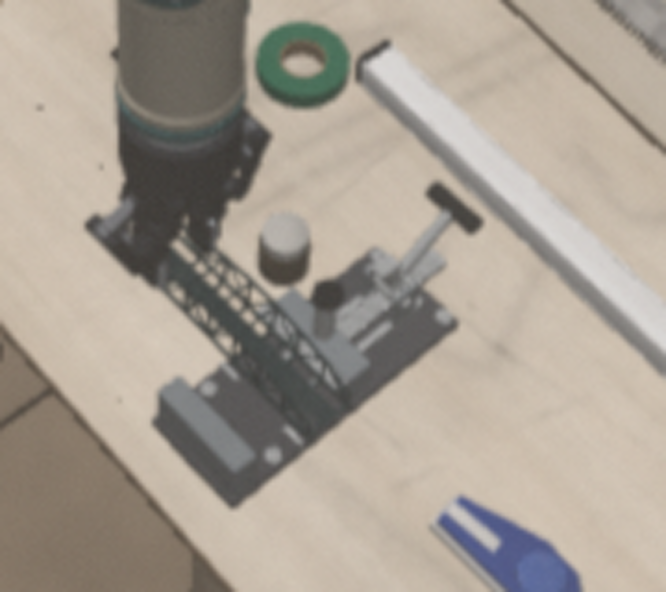

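The scene crop shows the bridge lifted level by its end, the jaw back and the lever still thrown over. Next I carry it to the bare bench between clamp and bed.

Request:
move_arm --motion '[0, 0, 0, 0, 0.01, 0, 0, 0, 0, 0, 0, 0.02, 0, 0, 0, 0, 0, 0, 0.025, 0, 0, 0, 0, 0, 0, 0.028, 0, 0, 0, 0, 0, 0.002, 0.028, 0, 0, 0, 0, 0, 0.002, 0.028, 0, 0, 0, 0, 0, 0.002, 0.028, 0, 0, 0, 0, 0, 0.002, 0.025, 0, 0, 0, 0, 0, 0.002, 0.02, -0.01, 0, 0, 0, 0, 0, 0.01, -0.02, 0, 0, 0, 0, 0, 0, -0.025, 0, 0, 0, 0, 0, 0, -0.025, 0, 0, 0, 0, 0, 0, -0.02, 0, 0, 0, 0, 0, 0, -0.01, 0, 0, 0, 0, 0, 0, 0, 0]'

```text
time_s: 10.22
eef_pos: [0.4109, 0.033, 0.0229]
tool_rot: [-2.194, -2.241, 0.012]
force: [-0.2, -0.8, -0.7]
finger_gap: 0.398
gripper_force: 62.0
```

Request:
move_arm --motion '[0, 0, 0, 0, 0, -0.005, 0, 0, 0, 0, 0, 0, -0.003, 0, 0, 0, 0, 0, 0, -0.002, 0, 0, 0, 0, 0, 0, 0, 0]'

```text
time_s: 10.55
eef_pos: [0.4153, 0.0335, 0.0184]
tool_rot: [-2.191, -2.242, 0.013]
force: [0.2, 0.3, -1.1]
finger_gap: 0.4
gripper_force: 62.0
```

Request:
move_arm --motion '[0, 0, 0, 0, 0, -0.002, 0, 0, 0, 0, 0, 0, 0, 0, 0, 0, 0, 0, 0, 0, 0]'

```text
time_s: 10.8
eef_pos: [0.4153, 0.0336, 0.0168]
tool_rot: [-2.19, -2.241, 0.015]
force: [-0.1, -0.1, -1.9]
finger_gap: 0.396
gripper_force: 62.0
```

```bash
python3 - <<'E'
from h import *
s=r.observe();print(s["joint_pos"],s["eef_pos"],s["force"],s["wrist_torque"],s["joint_torque"])
E
```

```text
[-0.3478  0.7749  0.2977  2.2944 -1.0993  0.2332  0.9817] [0.4153 0.0336 0.0168] [-0.1011 -0.127  -1.866 ] [ 0.0804 -0.0212  0.0073] [ -0.0337 -45.1964   4.4494  -2.1458   0.022   -0.0252  -0.004 ]
```

Joints 5 and 6 are near their range ends here because it is too close in, so I lift and set down a little farther out.

Request:
move_arm --motion '[0, 0, 0, 0.005, 0, 0.01, 0, 0, 0, 0, 0.01, 0, 0.005, 0, 0, 0, 0, 0.01, 0, 0, 0, 0, 0, 0, 0.01, 0, 0, 0, 0, 0, 0, 0, 0, 0, 0, 0, 0, 0, 0, 0, 0, 0]'

```text
time_s: 11.3
eef_pos: [0.45, 0.0336, 0.0316]
tool_rot: [-2.189, -2.241, 0.015]
force: [-0.1, 0.5, -1.6]
finger_gap: 0.398
gripper_force: 62.1
```

```bash
python3 - <<'E'
from h import *
s=r.observe();print(s["joint_pos"],s["eef_pos"],s["tool_rot"],s["force"])
i=camera("top");P=[px2w("top",u,v,.024) for u,v in [(324,237),(336,246),(345,237),(332,230)]];print(np.array(P))
E
```

```text
[-0.4388  0.7852  0.4574  2.2028 -0.9826  0.3851  0.8708] [0.45   0.0336 0.0316] [-2.1894 -2.2412  0.0152] [-0.0849  0.5014 -1.5773]
[[ 0.5461 -0.0154  0.024 ]
 [ 0.518  -0.0524  0.024 ]
 [ 0.5462 -0.0803  0.024 ]
 [ 0.5681 -0.0402  0.024 ]]
```

Request:
move_arm --motion '[0, 0, 0, 0, 0, -0.008, 0, 0, 0, 0, 0, 0, -0.006, 0, 0, 0, 0, 0, 0, -0.003, 0, 0, 0, 0, 0, 0, 0, 0]'

```text
time_s: 11.68
eef_pos: [0.4491, 0.0335, 0.014]
tool_rot: [-2.189, -2.239, 0.017]
force: [-0.1, -0.2, -0.9]
finger_gap: 0.404
gripper_force: 62.1
```

Request:
move_arm --motion '[0, 0, 0, 0, 0, -0.002, 0, 0, 0, 0, 0, 0, -0.001, 0, 0, 0, 0, 0, 0, 0, 0]'

```text
time_s: 11.93
eef_pos: [0.45, 0.0335, 0.0115]
tool_rot: [-2.19, -2.24, 0.015]
force: [-0.0, 0.6, -0.6]
finger_gap: 0.393
gripper_force: 62.1
```

Request:
move_arm --motion '[0, 0, 0, 0, 0, -0.001, 0, 0, 0, 0, 0, 0, -0.001, 0, 0, 0, 0, 0, 0, 0, 0]'

```text
time_s: 12.18
eef_pos: [0.4502, 0.0336, 0.0102]
tool_rot: [-2.19, -2.24, 0.014]
force: [-2.0, 0.3, 6.6]
finger_gap: 0.394
gripper_force: 62.9
```

Contact. I release, rise and go over its middle.

Request:
move_arm --motion '[0, 0, 0, 0, 0, 0, 0.05, 0, 0, 0, 0, 0, 0, 0.06, 0, 0, 0, 0, 0, 0, 0.06, 0, 0, 0, 0, 0, 0.01, 0.06, 0, 0, 0, 0, 0, 0.025, 0.06, 0, 0, 0, 0, 0, 0.03, 0.06, 0, 0, 0, 0, -0.015, 0.03, 0.06, 0, 0, 0, 0, -0.025, 0, 0.06, 0, 0, 0, 0, -0.023, 0, 0.06, 0, 0, 0, 0, 0, 0, 0.06, 0, 0, 0, 0, 0, 0, 0.06]'

```text
time_s: 13.1
eef_pos: [0.45, -0.0304, 0.1047]
tool_rot: [-2.193, -2.238, 0.015]
force: [0.5, 0.5, -1.0]
finger_gap: 0.703
gripper_force: 0.0
```

```bash
python3 - <<'E'
from h import *
c=get_calibration("wrist");im=camera("wrist");cv2.imwrite("pics/w3.png",im);import json
json.dump({k:(v if np.isscalar(v) else np.array(v).tolist()) for k,v in c.items()},open("w3.json","w"))
s=r.observe();print(s["joint_pos"],s["eef_pos"])
E
```

```text
[-0.4242  0.6704  0.6442  2.1729 -0.7781  0.5578  0.8315] [ 0.4498 -0.0292  0.1044]
```

View pics/w3.png

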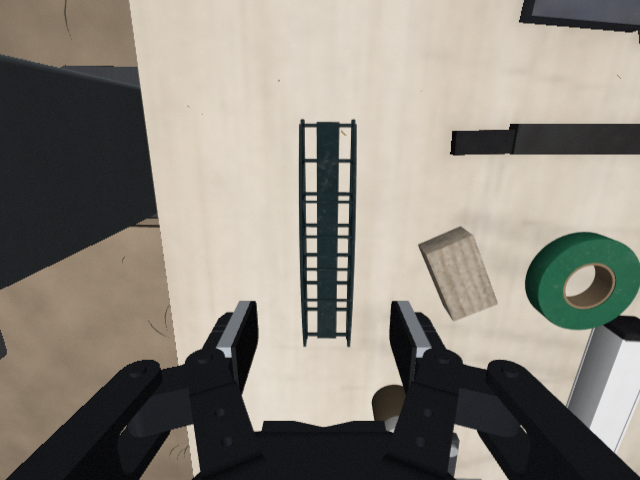

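The wrist view shows the bridge flat on the bench. Its ends are at rows 122 and 346 and columns 301–356, centred between the pads.

```bash
python3 - <<'E'
from h import *
import json
c=json.load(open("w3.json"))
P=[]
for n,u,v in [("fl",301,123),("fr",355,123),("nl",305,346),("nr",349,346)]:
    p=px2w("wrist",u,v,.002,c);P.append(p);print(n,p,px2w("wrist",u,v,.035,c))
print(np.mean(P,0))
E
```

```text
fl [0.4317 0.0532 0.002 ] [0.4341 0.0527 0.035 ]
fr [0.468  0.0539 0.002 ] [0.4655 0.0533 0.035 ]
nl [ 0.4347 -0.1221  0.002 ] [ 0.4368 -0.0991  0.035 ]
nr [ 0.4713 -0.1211  0.002 ] [ 0.4685 -0.0982  0.035 ]
[ 0.4514 -0.034   0.002 ]
```

Request:
move_arm --motion '[0, 0, 0, 0, -0.002, -0.03, 0.06, 0, 0, 0, 0, 0, -0.03, 0.06, 0, 0, 0, 0, 0, -0.02, 0.06, 0, 0, 0, 0, 0, -0.012, 0.06, 0, 0, 0, 0, 0, 0, 0.06, 0, 0, 0, 0, 0, 0, 0, 0, 0, 0, 0, 0, 0, 0, 0, 0, 0, 0, 0, 0, 0, 0, 0, 0, 0, 0, 0, 0, 0, 0, 0, 0, 0, 0, 0]' --newtons 60

```text
time_s: 13.98
eef_pos: [0.4506, -0.0311, 0.0133]
tool_rot: [-2.19, -2.242, 0.014]
force: [-0.5, 1.2, 4.6]
finger_gap: 0.401
gripper_force: 60.8
```

Request:
move_arm --motion '[0, 0, 0, 0, 0, 0.015, 0, 0, 0, 0, 0, 0, 0.025, 0, 0, 0, 0, 0, 0, 0.03, 0, 0, 0, 0, 0, 0.01, 0.025, 0, 0, 0, 0, 0.001, 0.02, 0.01, 0, 0, 0, 0, 0.001, 0.025, 0, 0, 0, 0, 0, 0.001, 0.028, 0, 0, 0, 0, -0.01, 0.001, 0.03, 0, 0, 0, 0, -0.01, 0.001, 0.03, 0, 0, 0, 0, 0, 0.001, 0.03, 0, 0, 0, 0, 0, 0.001, 0.03, 0, 0, 0, 0, 0, 0.001, 0.03, 0, 0, 0, 0, 0, 0, 0.025, 0, 0, 0, 0, 0, 0, 0.015, -0.005, 0, 0, 0, 0, 0, 0.009, -0.005, 0, 0, 0, 0, 0, 0, 0, 0, 0, 0, 0, 0, 0, 0, 0]'

```text
time_s: 15.4
eef_pos: [0.4577, 0.2491, 0.1072]
tool_rot: [-2.213, -2.218, 0.018]
force: [0.2, -0.8, -1.2]
finger_gap: 0.406
gripper_force: 60.2
```

```bash
python3 - <<'E'
from h import *
c=get_calibration("wrist");im=camera("wrist");import json
json.dump({k:(v if np.isscalar(v) else np.array(v).tolist()) for k,v in c.items()},open("w4.json","w"))
s=r.observe();print(s["joint_pos"],s["eef_pos"],s["tool_rot"])
sc=camera("scene");cv2.imwrite("pics/sc4.png",sc);cv2.imwrite("pics/w4f.png",im)
a=im[0:400,140:540]
q=sc[180:290,205:315]
b=cv2.resize(q,(400,400),interpolation=cv2.INTER_CUBIC)
cv2.imwrite("pics/w4.png",np.hstack([a,b]))
E
```

```text
[-1.0143  0.7666  0.7493  1.9891 -0.7997  0.7249  0.2401] [0.4582 0.2484 0.1075] [-2.2152 -2.2166  0.017 ]
```

View pics/w4.png

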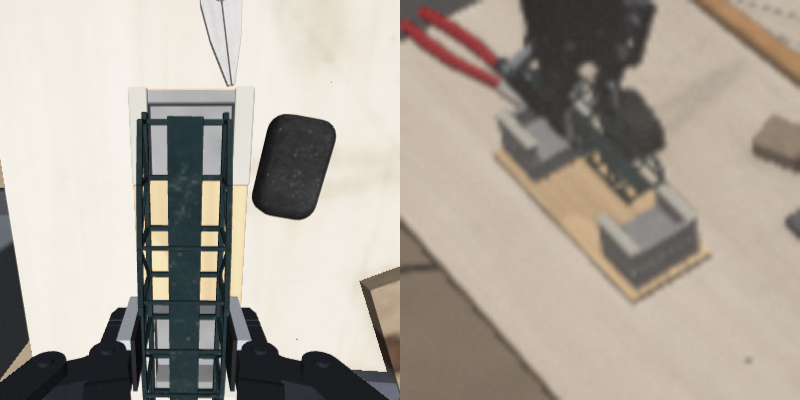

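Composite: the bridge is above the bed, its end between the far abutment's walls. Wall inner edges are at cols 148 and 236, the back wall at rows 88–103, and the bridge end at row 115 in cols 140–232. I'll put that into numbers.

```bash
python3 - <<'E'
from h import *
import json
c=json.load(open("w4.json"))
for n,u,v,z in [("outL",270,90,.055),("outR",393,90,.055),("inL",288,95,.055),("inR",376,95,.055),("backin",330,103,.05),("wallEndL",272,184,.055),("wallEndR",388,184,.055),("brL",281,115,.096),("brR",372,115,.096),("brLt",281,115,.129),("brRt",372,115,.129)]: print(n,px2w("wrist",u,v,z,c))
# near (-y) abutment & boards from the top-view: earlier centre (.4585,.251)
for P in [(.4585,.342,.05),(.4825,.342,.055),(.4345,.342,.055),(.4585,.335,.096),(.4585-.018,.335,.096),(.4585+.018,.335,.096)]: print(P,w2px("wrist",P,c)-[140,0])
E
```

```text
outL [0.4288 0.3483 0.055 ]
outR [0.4926 0.3482 0.055 ]
inL [0.4381 0.3459 0.055 ]
inR [0.4839 0.3459 0.055 ]
backin [0.4601 0.3423 0.05  ]
wallEndL [0.4276 0.2996 0.055 ]
wallEndR [0.4929 0.2998 0.055 ]
brL [0.4394 0.3346 0.096 ]
brR [0.4774 0.3346 0.096 ]
brLt [0.4436 0.3334 0.129 ]
brRt [0.4735 0.3334 0.129 ]
(0.4585, 0.342, 0.05) [187.1048 103.6826]
(0.4825, 0.342, 0.055) [232.9059 103.0031]
(0.4345, 0.342, 0.055) [141.3938 103.0273]
(0.4585, 0.335, 0.096) [186.6692 114.0184]
(0.4405, 0.335, 0.096) [143.6918 114.0124]
(0.47650000000000003, 0.335, 0.096) [229.7828 114.0244]
```

Request:
move_arm --motion '[0, 0, 0, 0.002, 0.0015, -0.01, 0, 0, 0, 0, 0, 0, -0.015, 0, 0, 0, 0, 0, 0, -0.015, 0, 0, 0, 0, 0, 0, -0.01, 0, 0, 0, 0, 0, 0, -0.005, 0, 0, 0, 0, 0, 0, -0.004, 0, 0, 0, 0, 0, 0, 0, 0]'

```text
time_s: 16.08
eef_pos: [0.4601, 0.2515, 0.0481]
tool_rot: [-2.213, -2.218, 0.016]
force: [0.5, -0.5, -1.1]
finger_gap: 0.401
gripper_force: 60.2
```

Request:
move_arm --motion '[0, 0, 0, 0, 0, -0.003, 0, 0, 0, 0, 0, 0, -0.001, 0, 0, 0, 0, 0, 0, 0, 0]'

```text
time_s: 16.33
eef_pos: [0.4602, 0.2522, 0.0447]
tool_rot: [-2.212, -2.219, 0.014]
force: [-0.4, 0.6, -1.4]
finger_gap: 0.403
gripper_force: 60.2
```

Request:
move_arm --motion '[0, 0, 0, 0, 0, -0.001, 0, 0, 0, 0, 0, 0, -0.001, 0, 0, 0, 0, 0, 0, 0, 0]'

```text
time_s: 16.58
eef_pos: [0.4604, 0.2523, 0.0434]
tool_rot: [-2.212, -2.218, 0.013]
force: [0.1, 0.1, 5.2]
finger_gap: 0.406
gripper_force: 60.8
```

Contact at the expected height. I release and rise clear.

Request:
move_arm --motion '[0, 0, 0, 0, 0, 0, 0.045, 0, 0, 0, 0, 0, 0, 0.055, 0, 0, 0, 0, 0, 0, 0.06, 0, 0, 0, 0, 0, 0, 0.06, 0, 0, 0, 0, 0, 0.01, 0.06, 0, 0, 0, 0, 0, 0.02, 0.06, 0, 0, 0, 0, 0, 0.03, 0.06, 0, 0, 0, 0, 0, 0.03, 0.06, 0, 0, 0, 0, 0, 0.03, 0.06, 0, 0, 0, 0, 0, 0, 0.06, 0, 0, 0, 0, 0, 0, 0.06]'

```text
time_s: 17.5
eef_pos: [0.461, 0.2525, 0.1645]
tool_rot: [-2.212, -2.219, 0.009]
force: [-0.9, 0.0, 0.1]
finger_gap: 0.704
gripper_force: 0.0
```

```bash
python3 - <<'E'
from h import *
c=get_calibration("wrist");im=camera("wrist");cv2.imwrite("pics/w5.png",im)
print(r.observe()["eef_pos"])
# predicted outline of seated bridge (z=.03) vs dark pixels near mid-deck: fit of the dark mask on the bed plane
B=(.4605,.2513)
src=np.float32([w2px("wrist",[B[0]+sx*.06,B[1]+sy*.12,.032],c) for sx,sy in [(-1,1),(1,1),(1,-1),(-1,-1)]])
dst=np.float32([[0,0],[120,0],[120,240],[0,240]])   # 1 px = 1 mm, row 0 = +y
w=cv2.warpPerspective(im,cv2.getPerspectiveTransform(src,dst),(120,240));cv2.imwrite("pics/w5r.png",w)
g=w.max(2);m=(g<75)
for rws in [(30,40),(40,70),(70,110),(110,140),(140,170),(170,200)]:
    k=np.where(m[rws[0]:rws[1],25:95].mean(0)>.3)[0]+25-60;print(rws,k)
k=np.where(m[:,50:70].mean(1)>.4)[0];print("rows y(mm)",120-k.min(),120-k.max())
E
```

```text
[0.46   0.2524 0.1632]
(30, 40) [-25 -19 -18 -17  -7  -6  -5  -4  -3  -2  -1   0   1   2   3   4   5   6
  16  17  18]
(40, 70) [-25 -20 -19 -18 -17  -7  -6  -5  -4  -3  -2  -1   0   1   2   3   4   5
   6  16  17  18]
(70, 110) [-20 -19 -18 -17  -7  -6  -5  -4  -3  -2  -1   0   1   2   3   4   5   6
  16  17  18]
(110, 140) [-20 -19 -18 -17  -7  -6  -5  -4  -3  -2  -1   0   1   2   3   4   5   6
  16  17  18]
(140, 170) [-20 -19 -18 -17  -8  -7  -6  -5  -4  -3  -2  -1   0   1   2   3   4   5
   6  15  16  17  18]
(170, 200) [-20 -19 -18 -17  -8  -7  -6  -5  -4  -3  -2  -1   0   1   2   3   4   5
   6  16  17  18]
rows y(mm) 85 -81
```

The rectified wrist picture, read as numbers, has the bridge upright, straight and centred to about 1 mm between the walls at seat height. I'm handing the job in.

```bash
python3 -c "
from plant import job
print(job.finish_job())"
```

```text
the job is handed in; nothing more can be done
None
```

The job is handed in, with no verdict returned: the bridge was set flat on the bench, retaken by its middle, and now lies on the two abutments, centred to about 1 mm in the last wrist picture. When last seen, the clamp was open with its pawl thrown over, and I saw no bystander contact, though I did not check their positions at the end.

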